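# Hang the basket of ground rings on the balancer arm

### The job

Hang the blue basket of ground rings by its bail on the red hook of the spring balancer arm: slip the bail over the hook from its free end, lower it gently so that the arm sinks, and let go only once the arm carries the basket's weight and has settled. The basket must be left hanging still and level in the hook; leave the empty yellow basket where it stands.

Things in the scene. Friction and masses are not known exactly. Their poses are not given: they have to be found in the camera images.
- blue_basket_grip (a point): Centre of the black grip block (26x26x36 mm high) on a loose blue basket of steel rings, 0.42-0.6 kg. z up, y along the bail's crossbar (10 mm round bar, centre line 50 mm below). Basket 100 (x) x 116 (y) mm, box 45 mm high, underside 180 mm below. Under the crossbar a free window 98 mm wide, 80 mm high, open along x both ways. A half turn makes no difference.
- yellow_basket_grip (a point): The same point of an empty yellow basket of the same shape and size (0.3 kg), standing on the table; not to be disturbed.
- hook_seat (a point): Centre of the floor of the red hook at the arm's free end: a trough 64 mm wide (y), floor 35 mm long (x), between two lips 18 mm high; the free end is 27 mm from here. x: along the arm to its hinge on a post 270 mm away; z up while unloaded, about 237 mm above the table. The crossbar belongs across the trough, along y; resting there, the grip's centre is 55 mm above this point.
- balancer: The balancer arm, a 16 mm bar with the red hook at its end, on a level hinge; its origin lies 39 mm below the hook's seat and moves with it. At its upper stop when unloaded. Damped spring: 1.1 N per 10 mm at the hook after a small preload; it sinks 30 to 52 mm at the hook (tipping 0.11 to 0.19 rad) under the blue basket, by its exact weight, and rises again when unloaded.

How it is judged:
By the outcome, as a careful person would: the job done as asked, in the order asked, and still so for the second after the job is handed in, with the robot touching nothing.
It also fails if it takes over 51 s, if anything falls off the work surface, if the arm or the gripper's body presses on something with over 40 N, if the wrist force passes 120 N, or if a joint passes its speed limit or range.

### The arm

A 6-joint arm with a two-finger parallel gripper is mounted at the origin on the work surface. World frame = base frame: x ahead of the robot, y to its left, z up, the work surface at z = 0. Lengths are in m, angles in degrees, forces in N, time in s.
With the tool pointing down it reaches from about 0.25 to 0.725 m from the base axis. Payload 9.7 kg.
Tool frame: the origin (TCP) lies between the finger pads; the fingertips stand 11 mm ahead of it and the grasp point (between the pads) lies 8 mm behind it; z points along the fingers, y is the line along which they close (so a half turn about z gives the same grasp; the last joint's range is limited). The gripper opens to 85 mm and grips with 20 to 120 N. Pads are 22 mm wide; open, the fingers measure 114 mm over their backs; the gripper's body (76 mm by 85 mm) begins 54 mm behind the grasp point. The pads swing forward as they close: fully open they stand 13 mm farther back than shut.
Start: joints at [0, 4.979, 10.078, 95.1, 0, 90], TCP at [0.55, -0, 0.242] pointing down, gripper open.
Joint ranges: [-179.16, 179.16], [-48.56, 103.87], [-65.8, 70.77], [-126.05, 130.52], [-82.76, 87.17], [-180, 180]. Speed limits (degrees/s): [127.2, 127.2, 147.25, 180, 180, 180].

### API

Orientations are given as [roll, pitch, yaw] about the fixed x, y, z axes, in that order (R = Rz(yaw) Ry(pitch) Rx(roll)).
In Python, from workcell import monitor, cams, ticket gives the robot as it stands.
- The arm moves only by the tool carry_out, never from a script. Its argument "plan" is a list of rows, each an object with "travel": the shift along the world's x, y, z as a fraction of full scale, a list of three; "angular": the turn, a rotation vector about the world's x, y, z as a fraction of full scale, a list of three; "grip": the gripper's target within -1 to 1 (fully open at 1, half-way at 0, shut at -1). In form: [{"travel": [x, y, z], "angular": [ax, ay, az], "grip": grip}, ...]. A call has 1 to 8 rows; each row is the pose to reach, as a shift and turn from the pose commanded when the call began; what a row does not reach only later rows make up. Full scale, the value 1, is 300 mm for a shift and 0.5 rad for a turn. A row lasts 1/12 s, in which the tool goes at most 41.7 mm and 7.16 degrees, less where a joint would pass 70% of its speed; a pose out of reach is approached as far as the arm can. A call with a number of a shift or a turn outside -1 to 1 is refused whole. A call with a gripper value outside its range is refused whole. The fingers move at their own pace and stop on an object; "grip_force" is the grip in N (left out, the last holds). Time passes only in rows, so rows that repeat a pose let the fingers close. It gives the time, the measured TCP pose, the force, the opening and the grip force at its end, in the units of the state.
- monitor.get_obs(): the state, without advancing time (a new reading comes with each control period).
- cams.camera(name): name is "scene" or "side" or "wrist"; returns a dict with "frame" (400x640x3 uint8, red, green, blue), "mtx" (3x3 intrinsics, pixels), "view" (4x4, takes a point from world to camera coordinates); the wrist camera has in their place "T_tool_cam" (4x4, takes a point from camera to tool coordinates, whose origin is the TCP and whose axes are the flange's). Camera axes: x right, y up, looking along -z (the intrinsics and any distortion apply to the point x, -y, -z); pixel columns grow to the right and rows downward; lengths in m; the calibration is good to about 2 mm. A picture is of the moment at which its call begins: read the wrist's pose just before it. There is no depth.
- ticket.job_done(): hands the job in; it is judged then, once.
The state is a dict: "time": time; "q": joint angles; "qd": joint speeds; "joint_efforts": joint torques, N m; "ee_pos": TCP position; "tcp_rot": TCP orientation; "wrist_force": force on the tool from outside, world axes, zero at the start; "torque": the same for the moment, N m; "opening": finger opening in m; "grasp_force": force on a finger pad.
Only numpy, scipy, OpenCV 4.12 (cv2) and the standard library are available. Lean on these libraries where they do the work, as an engineer would, in place of code of your own. Each camera call takes 0.05 s, during which the arm holds its last target. There are 200 camera calls.

## Working session

There is one attempt and no reset: what is moved stays moved. The work goes in short steps, Python scripts to look and compute and a tool call to move; the robot and the scene stay as the last step left them, time stands still between calls to the robot, and variables do not carry over. Pictures are saved under pics/ and viewed, at most 10 in all, crops included, and the job is handed in when it is done.

Besides the shell and the picture viewer there is one more tool, called after "Call:" as name(argument=value, ...) on one line, values as JSON. carry_out: Moves the arm, as the interface text tells. Its arguments: {"type":"object","properties":{"plan":{"type":"array","items":{"type":"object","properties":{"travel":{"type":"array","items":{"type":"number"}},"angular":{"type":"array","items":{"type":"number"}},"grip":{"type":"number"}}}},"grip_force":{"type":"number"}},"required":["plan"]}

```bash
mkdir -p pics
python3 - <<'E'
from workcell import monitor,cams
import cv2,numpy as np
o=monitor.get_obs();print(o)
for n in ["scene","side"]:
    c=cams.camera(n);cv2.imwrite(f"pics/{n}0.png",c["frame"][:,:,::-1]);print(n,{k:np.round(v,4).tolist() for k,v in c.items() if k!="frame"})
    np.savez(f"{n}0.npz",**c)
E
```

```text
{'time': 0.0, 'q': array([3.08283926e-04, 5.01393764e+00, 1.00358094e+01, 9.50984923e+01,
       9.64486394e-04, 8.99993908e+01]), 'qd': array([0.04983762, 0.0721803 , 0.05146695, 0.06493984, 0.00935376,
       0.09771481]), 'joint_efforts': array([ 7.68234549e-04, -5.20392072e+01,  4.64802504e+01,  1.63646933e-02,
        2.23589603e-05, -6.77332673e-05]), 'ee_pos': array([5.49805007e-01, 7.57063299e-06, 2.41567959e-01]), 'tcp_rot': array([-1.79923380e+02, -9.65300185e-04,  9.00009162e+01]), 'wrist_force': array([-0.32480024,  0.6585112 , -0.67002231]), 'torque': array([-0.01665733,  0.03295153,  0.03047907]), 'grasp_force': 0.0, 'opening': 0.08551385836876117}
scene {'mtx': [[364.1145, 0.0, 319.1897], [0.0, 364.1145, 202.8611], [0.0, 0.0, 1.0]], 'view': [[-0.6966, 0.7174, 0.0076, 0.3513], [-0.4728, -0.4669, 0.7473, 0.0793], [0.5397, 0.517, 0.6645, -1.3202], [0.0, 0.0, 0.0, 1.0]]}
side {'mtx': [[408.1633, 0.0, 318.6088], [0.0, 408.1633, 198.956], [0.0, 0.0, 1.0]], 'view': [[-0.9618, -0.2728, 0.0241, 0.4773], [0.1655, -0.5087, 0.8449, -0.2994], [-0.2182, 0.8166, 0.5344, -1.0319], [0.0, 0.0, 0.0, 1.0]]}
```

View pics/scene0.png

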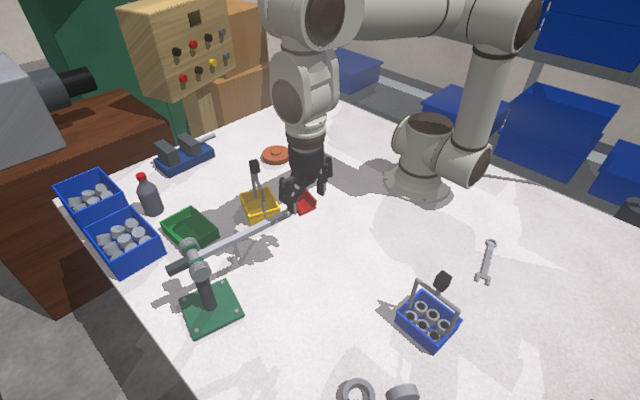

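View pics/side0.png

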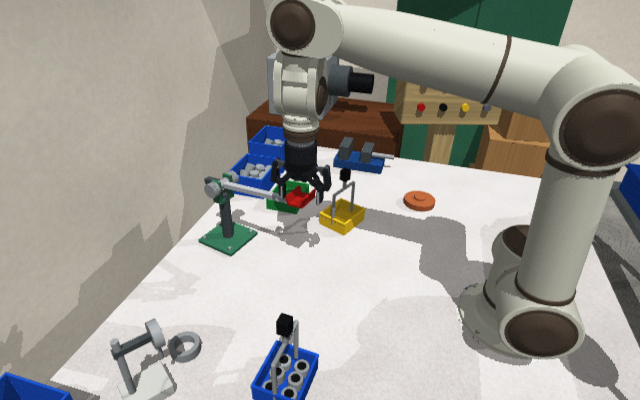

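Scene: blue grip at (443,281), yellow grip (254,167), red hook ~(302,204), hinge ~(192,252). Side: blue grip (285,325), yellow grip (345,175), hook ~(297,198), hinge ~(214,187).

```bash
cat > h.py <<'E'
import numpy as np,cv2
F=np.diag([1,-1,-1.])
def P(c): return c["mtx"]@F@c["view"][:3]
def tri(cs,ps):
    X=cv2.triangulatePoints(P(cs[0]),P(cs[1]),np.float64(ps[0]).reshape(2,1),np.float64(ps[1]).reshape(2,1)).ravel();return X[:3]/X[3]
def proj(c,X):
    h=P(c)@np.r_[X,1];return h[:2]/h[2]
def ray_z(c,p,z):
    M=P(c);A=np.c_[M[:,:2],-np.r_[p,1]];s=np.linalg.solve(A,-(M[:,2]*z+M[:,3]));return np.r_[s[:2],z]
E
python3 - <<'E'
from h import *
cs=[dict(np.load(f"{n}0.npz")) for n in("scene","side")]
for n,a,b in [("blue",(443,281),(285,325)),("yel",(254,167),(345,175)),("hook",(302,204),(297,198)),("hinge",(192,252),(214,187))]:
    X=tri(cs,(a,b));print(n,X.round(3),[(proj(c,X)-p).round(1) for c,p in zip(cs,(a,b))])
for n,p in (("basket corners",[(396,317),(434,352),(461,320)]),("crossbar",[(414,281),(458,306)])):
  for q in p: print(n,[ray_z(cs[0],q,z).round(3) for z in (.045,.13)])
ims=[]
for c,(x,y) in zip(cs,((300,200),(295,195))):
    ims.append(cv2.resize(c["frame"][y-45:y+45,x-65:x+65,::-1],None,fx=6,fy=6,interpolation=2)[:, :390*2])
c=cs[0]["frame"][235:360,370:490,::-1]
cv2.imwrite("pics/crop.png",cv2.resize(np.hstack([cs[0]["frame"][150:300,150:350,::-1],cs[1]["frame"][120:270,180:380,::-1]]),(800,300)))
E
```

```text
blue [0.473 0.333 0.181] [array([-0.2, -0.7]), array([-0.4,  0.5])]
yel [ 0.495 -0.281  0.176] [array([-0.1, -0.4]), array([-0.1,  0.3])]
hook [ 0.561 -0.005  0.244] [array([-0.1, -0.5]), array([-0.2,  0.3])]
hinge [ 0.82  -0.066  0.209] [array([2.1, 8.2]), array([ 2.4, -4.4])]
basket corners [array([0.532, 0.279, 0.045]), array([0.583, 0.3  , 0.13 ])]
basket corners [array([0.545, 0.388, 0.045]), array([0.594, 0.397, 0.13 ])]
basket corners [array([0.432, 0.393, 0.045]), array([0.494, 0.401, 0.13 ])]
crossbar [array([0.415, 0.252, 0.045]), array([0.479, 0.276, 0.13 ])]
crossbar [array([0.403, 0.369, 0.045]), array([0.468, 0.38 , 0.13 ])]
```

View pics/crop.png

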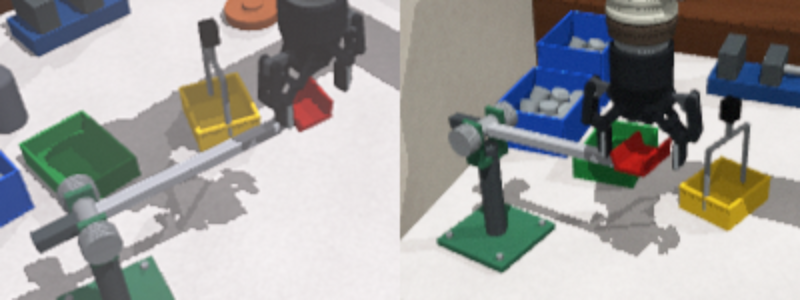

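Call:
carry_out(plan=[{"travel":[0,0,0.13],"angular":[0,0,0],"grip":1},{"travel":[0,0,0.26],"angular":[0,0,0],"grip":1},{"travel":[0,0,0.4],"angular":[0,0,0],"grip":1},{"travel":[0,0.13,0.4],"angular":[0,0,0],"grip":1},{"travel":[-0.05,0.26,0.4],"angular":[0,0,0],"grip":1},{"travel":[-0.1,0.39,0.4],"angular":[0,0,0],"grip":1},{"travel":[-0.15,0.52,0.4],"angular":[0,0,0],"grip":1},{"travel":[-0.2,0.65,0.4],"angular":[0,0,0],"grip":1}])

```text
time: 0.77
ee_pos: [0.4893, 0.196, 0.362]
tcp_rot: [-180.0, 0.0, 90.0]
wrist_force: [1.0, 0.9, 0.5]
opening: 0.0852
grasp_force: 0.0
```

Run:
```python
from workcell import monitor,cams
from h import *
o=monitor.get_obs();print(o["time"],o["ee_pos"],o["tcp_rot"],o["wrist_force"])
cs=[]
for n in ["scene","side"]:
    c=cams.camera(n);np.savez(f"{n}1.npz",**c);cs.append(c)
o=monitor.get_obs();w=cams.camera("wrist");np.savez("wrist1.npz",**w,pos=o["ee_pos"],rot=o["tcp_rot"]);print(w["T_tool_cam"].round(3),w["mtx"])
a=cv2.resize(cs[0]["frame"][160:290,170:370,::-1],(800,520),interpolation=2)
b=cv2.resize(cs[1]["frame"][150:250,190:390,::-1],(800,400),interpolation=2)
cv2.imwrite("pics/a1.png",a);cv2.imwrite("pics/b1.png",b);cv2.imwrite("pics/w1.png",w["frame"][:,:,::-1])
```

```text
0.7667 [0.48925965 0.19604149 0.36198018] [-1.79975251e+02  7.79719616e-03  8.99656554e+01] [0.9537052  0.8667502  0.52731059]
[[-0.001  0.947  0.321  0.082]
 [ 1.     0.001 -0.     0.   ]
 [-0.     0.321 -0.947 -0.13 ]
 [ 0.     0.     0.     1.   ]] [[349.53181248   0.         321.76850994]
 [  0.         349.53181248 199.23051627]
 [  0.           0.           1.        ]]
```

View pics/a1.png

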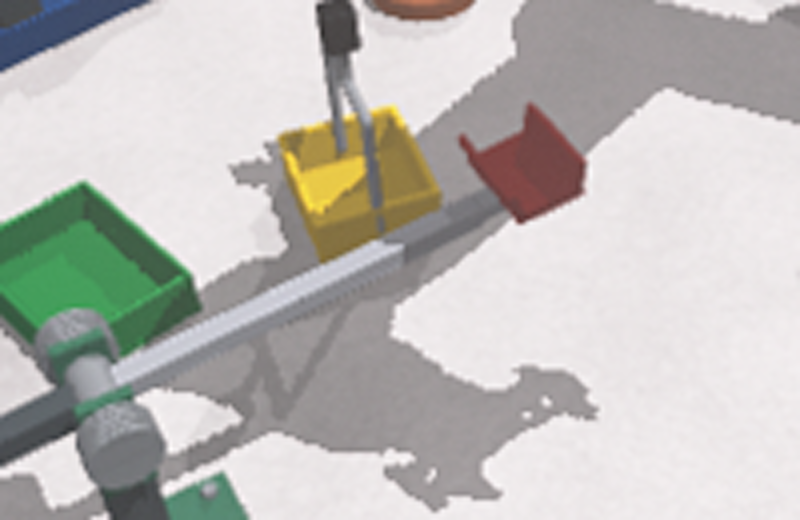

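View pics/b1.png

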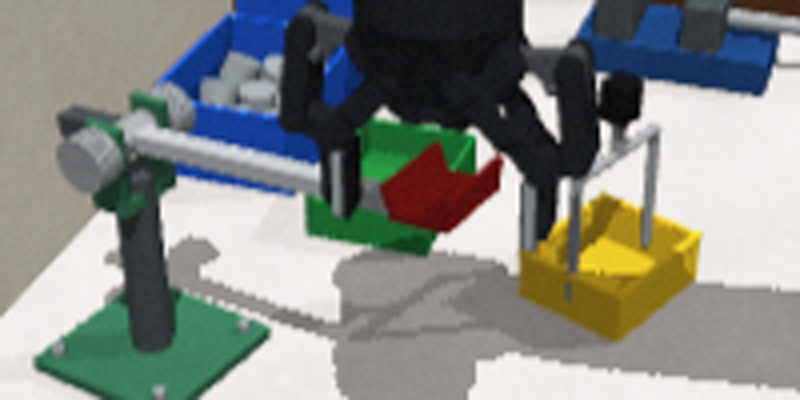

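View pics/w1.png

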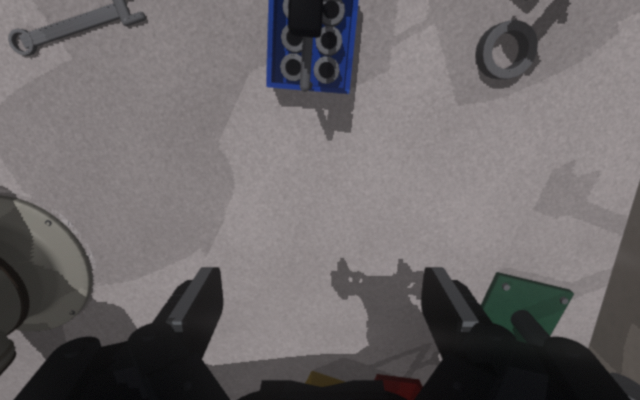

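Pics: hook lip corners scene-crop (530,103),(585,160),(462,137); side-crop (383,188),(440,145),(500,157). The wrist image shows the blue basket, with its grip at the top edge (306,15) and its crossbar nearly along the image columns.

Run:
```python
from h import *
from scipy.optimize import least_squares
from scipy.spatial.transform import Rotation as R
cs=[dict(np.load(f"{n}1.npz")) for n in("scene","side")]
s=lambda u,v:(170+u/4-.4,160+v/4-.4); d=lambda u,v:(190+u/4-.4,150+v/4-.4)
obs=[(0,s(530,103),(-1,-1)),(0,s(585,160),(-1,1)),(0,s(462,137),(1,-1)),(1,d(383,188),(1,1)),(1,d(440,145),(1,-1)),(1,d(500,157),(-1,-1))]
# hook y = z cross x ; x to hinge(+x world) -> hook y ~ world +y
def r(p):
    x,y,z,a,e=p;c,q=np.cos(a),np.sin(a);o=[]
    for i,uv,(sx,sy) in obs:
        l=np.array([sx*e,sy*.032]);X=[x+c*l[0]-q*l[1],y+q*l[0]+c*l[1],z+.018];o+=list(proj(cs[i],X)-uv)
    return np.array(o)
f=least_squares(r,[.56,0,.237,-.2,.022]);print(f.x.round(4),np.degrees(f.x[3]),r(f.x).round(1).reshape(-1,2).tolist())
# arm direction check: arm centreline scene (480,205)->(130,375) crop; at z ~.2
for z in(.19,.2):print([ray_z(cs[0],s(*p),z).round(3) for p in((480,207),(130,375))])
w=dict(np.load("wrist1.npz"));T=np.eye(4);T[:3,:3]=R.from_euler("xyz",w["rot"],degrees=True).as_matrix();T[:3,3]=w["pos"]
V=np.linalg.inv(T@w["T_tool_cam"]);c=dict(mtx=w["mtx"],view=V)
for p,z in(((306,15),.195),((268,85),.045),((349,93),.045),((276,0),.045),((358,0),.045),((307,85),.05)):print(p,ray_z(c,p,z).round(3))
```

```text
[ 0.5541 -0.0157  0.2364 -0.1979  0.0236] -11.336702613625219 [[-0.4, 0.7], [0.5, 0.7], [-0.1, -0.9], [0.8, -0.3], [-0.8, -0.9], [0.2, 0.7]]
[array([ 0.562, -0.05 ,  0.19 ]), array([ 0.792, -0.087,  0.19 ])]
[array([ 0.569, -0.041,  0.2  ]), array([ 0.795, -0.078,  0.2  ])]
(306, 15) [0.476 0.329 0.195]
(268, 85) [0.423 0.276 0.045]
(349, 93) [0.521 0.267 0.045]
(276, 0) [0.436 0.368 0.045]
(358, 0) [0.529 0.368 0.045]
(307, 85) [0.47  0.276 0.05 ]
```

Call:
carry_out(plan=[{"travel":[-0.01,0.12,0],"angular":[0,0,-0.06],"grip":1},{"travel":[-0.03,0.24,-0.05],"angular":[0,0,-0.12],"grip":1},{"travel":[-0.04,0.35,-0.14],"angular":[0,0,-0.19],"grip":1},{"travel":[-0.047,0.42,-0.24],"angular":[0,0,-0.19],"grip":1},{"travel":[-0.047,0.45,-0.333],"angular":[0,0,-0.19],"grip":1},{"travel":[-0.047,0.45,-0.333],"angular":[0,0,-0.19],"grip":1}])

```text
time: 1.42
ee_pos: [0.475, 0.3296, 0.2557]
tcp_rot: [-179.6, 0.3, 84.6]
wrist_force: [0.0, -1.6, -0.3]
opening: 0.0855
grasp_force: 0.0
```

```bash
cat >> h.py <<'E'
def wrist(tag):
    from workcell import monitor,cams
    from scipy.spatial.transform import Rotation as R
    o=monitor.get_obs();w=cams.camera("wrist");T=np.eye(4);T[:3,:3]=R.from_euler("xyz",o["tcp_rot"],degrees=True).as_matrix();T[:3,3]=o["ee_pos"]
    c=dict(mtx=w["mtx"],view=np.linalg.inv(T@w["T_tool_cam"]),frame=w["frame"])
    np.savez(tag+".npz",**c);cv2.imwrite(f"pics/{tag}.png",w["frame"][:,:,::-1]);print(o["ee_pos"],o["tcp_rot"]);return c
E
python3 - <<'E'
from h import *
c=wrist("w2")
print(proj(c,[.476,.33,.198]))
E
```

```text
[0.4749807  0.32960327 0.25566355] [-179.59455484    0.33696787   84.62603976]
[323.21724985 227.58089745]
```

View pics/w2.png

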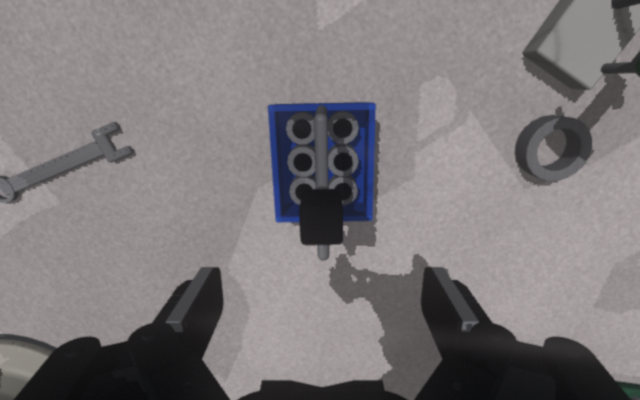

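The grip's top face is centred near (322,225), 2 px from the prediction, and the crossbar is aligned. Descending and grasping.

Call:
carry_out(plan=[{"travel":[0,0,-0.1],"angular":[0,0,0],"grip":1},{"travel":[0,0,-0.2],"angular":[0,0,0],"grip":1},{"travel":[0,0,-0.27],"angular":[0,0,0],"grip":1},{"travel":[0,0,-0.3],"angular":[0,0,0],"grip":1},{"travel":[0,0,-0.3],"angular":[0,0,0],"grip":1},{"travel":[0,0,-0.3],"angular":[0,0,0],"grip":1}])

```text
time: 1.97
ee_pos: [0.477, 0.329, 0.1746]
tcp_rot: [179.9, -0.1, 84.5]
wrist_force: [1.0, -0.1, 0.2]
opening: 0.0857
grasp_force: 0.0
```

Call:
carry_out(grip_force=60, plan=[{"travel":[0,0,0],"angular":[0,0,0],"grip":0},{"travel":[0,0,0],"angular":[0,0,0],"grip":-1},{"travel":[0,0,0],"angular":[0,0,0],"grip":-1},{"travel":[0,0,0],"angular":[0,0,0],"grip":-1},{"travel":[0,0,0],"angular":[0,0,0],"grip":-1},{"travel":[0,0,0],"angular":[0,0,0],"grip":-1},{"travel":[0,0,0],"angular":[0,0,0],"grip":-1},{"travel":[0,0,0],"angular":[0,0,0],"grip":-1}])

```text
time: 2.63
ee_pos: [0.476, 0.3299, 0.1728]
tcp_rot: [180.0, -0.0, 84.6]
wrist_force: [-1.5, 0.8, 4.6]
opening: 0.0253
grasp_force: 60.8
```

Call:
carry_out(plan=[{"travel":[0,0,0.03],"angular":[0,0,0],"grip":-1},{"travel":[0,0,0.08],"angular":[0,0,0],"grip":-1},{"travel":[0,0,0.15],"angular":[0,0,0],"grip":-1},{"travel":[0,0,0.23],"angular":[0,0,0],"grip":-1},{"travel":[-0.02,-0.03,0.31],"angular":[0,0,-0.03],"grip":-1},{"travel":[-0.04,-0.09,0.38],"angular":[0,0,-0.06],"grip":-1},{"travel":[-0.06,-0.16,0.43],"angular":[0,0,-0.1],"grip":-1},{"travel":[-0.08,-0.23,0.467],"angular":[0,0,-0.14],"grip":-1}])

```text
time: 3.3
ee_pos: [0.4518, 0.2598, 0.3137]
tcp_rot: [180.0, 0.0, 80.5]
wrist_force: [0.2, -0.6, -5.1]
opening: 0.0254
grasp_force: 59.6
```

Call:
carry_out(plan=[{"travel":[-0.02,-0.1,0],"angular":[0,0,-0.01],"grip":-1},{"travel":[-0.03,-0.2,0],"angular":[0,0,-0.02],"grip":-1},{"travel":[-0.04,-0.3,0],"angular":[0,0,-0.03],"grip":-1},{"travel":[-0.05,-0.4,0],"angular":[0,0,-0.03],"grip":-1},{"travel":[-0.055,-0.5,0],"angular":[0,0,-0.03],"grip":-1},{"travel":[-0.055,-0.6,0],"angular":[0,0,-0.03],"grip":-1},{"travel":[-0.055,-0.69,0],"angular":[0,0,-0.03],"grip":-1},{"travel":[-0.055,-0.76,0],"angular":[0,0,-0.03],"grip":-1}])

```text
time: 3.97
ee_pos: [0.435, 0.0305, 0.3124]
tcp_rot: [-180.0, 0.1, 79.6]
wrist_force: [0.1, 0.5, -4.8]
opening: 0.0252
grasp_force: 59.6
```

Call:
carry_out(plan=[{"travel":[0,-0.06,0],"angular":[0,0,0],"grip":-1},{"travel":[0,-0.09,0],"angular":[0,0,0],"grip":-1},{"travel":[0,-0.09,0],"angular":[0,0,0],"grip":-1},{"travel":[0,-0.09,0],"angular":[0,0,0],"grip":-1},{"travel":[0,-0.09,0],"angular":[0,0,0],"grip":-1},{"travel":[0,-0.09,0],"angular":[0,0,0],"grip":-1}])

```text
time: 4.47
ee_pos: [0.4356, 0.0063, 0.3124]
tcp_rot: [-180.0, -0.0, 79.7]
wrist_force: [-0.1, -0.3, -4.6]
opening: 0.0253
grasp_force: 59.5
```

Run:
```python
from h import *
from workcell import monitor,cams
o=monitor.get_obs();print(o["ee_pos"],o["tcp_rot"],o["wrist_force"],o["torque"])
cs=[]
for n in ["scene","side"]:
    c=cams.camera(n);np.savez(f"{n}2.npz",**c);cs.append(c)
c=wrist("w3")
a=cv2.resize(cs[0]["frame"][110:250,230:430,::-1],(571,400),interpolation=2)
b=cv2.resize(cs[1]["frame"][120:270,230:430,::-1],(533,400),interpolation=2)
cv2.imwrite("pics/c2.png",np.hstack([a[:,:400],b[:,:400]]))
```

```text
[0.4355989  0.00633256 0.31240842] [-1.79980009e+02 -7.88211839e-03  7.97455030e+01] [-0.09744042 -0.30852894 -4.57538014] [0.00772667 0.01932442 0.0515236 ]
[0.4355611  0.0062528  0.31241754] [-1.79984371e+02 -8.92958158e-06  7.97546933e+01]
```

View pics/c2.png

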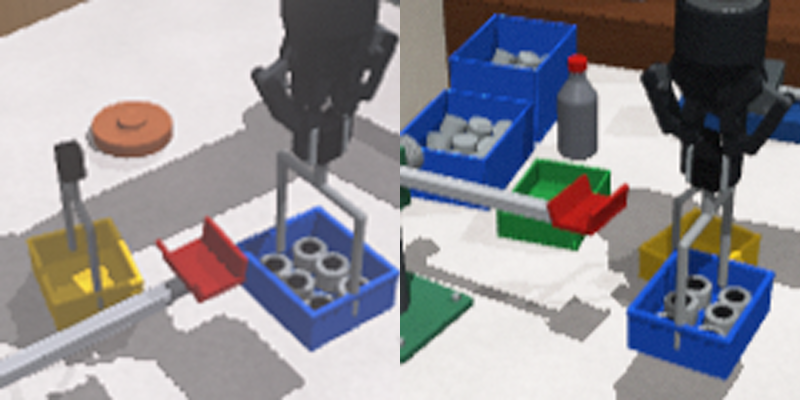

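View pics/w3.png

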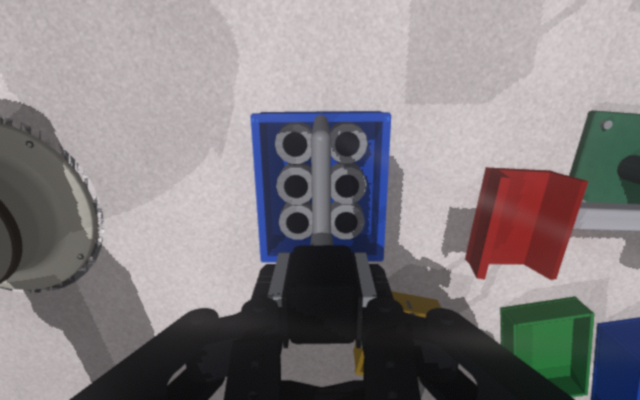

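The wrist view shows the hook clearly: free lip top edge (487,169)→(468,268), arm lip top edge (586,181)→(557,278). The basket hangs level and square in the gripper.

Run:
```python
from h import *
c=dict(np.load("w3.npz"))
p=[ray_z(c,q,.2544) for q in((487,169),(468,268),(586,181),(557,278))]
for x in p:print(x.round(4))
print("mean",np.mean(p,0).round(4),[np.degrees(np.arctan2(*(p[i]-p[i+1])[:2])) for i in(0,2)],np.linalg.norm(p[0]-p[1]))
for X in([.5541,-.0157,.2364],[.436,.006,.269]):print(proj(c,X))
# crossbar height/plan: bar centre under grip
print(ray_z(c,(320,125),.2694),ray_z(c,(321,235),.2694))
```

```text
[0.5324 0.0251 0.2544]
[ 0.5192 -0.0354  0.2544]
[0.5867 0.0083 0.2544]
[ 0.5729 -0.0523  0.2544]
mean [ 0.5528 -0.0136  0.2544] [np.float64(12.304745697848823), np.float64(12.87959369871598)] 0.06197493574891089
[510.69839175 217.93264928]
[321.61588165 239.71685518]
[0.4462687  0.06693554 0.2694    ] [0.43620799 0.0090139  0.2694    ]
```

Call:
carry_out(plan=[{"travel":[0.03,-0.005,0],"angular":[0,0,-0.02],"grip":-1},{"travel":[0.08,-0.014,0],"angular":[0,0,-0.04],"grip":-1},{"travel":[0.14,-0.025,0],"angular":[0,0,-0.052],"grip":-1},{"travel":[0.2,-0.035,0],"angular":[0,0,-0.052],"grip":-1},{"travel":[0.26,-0.046,0],"angular":[0,0,-0.052],"grip":-1},{"travel":[0.32,-0.056,0],"angular":[0,0,-0.052],"grip":-1},{"travel":[0.37,-0.065,0],"angular":[0,0,-0.052],"grip":-1},{"travel":[0.393,-0.069,0],"angular":[0,0,-0.052],"grip":-1}])

```text
time: 5.28
ee_pos: [0.5556, -0.0153, 0.3112]
tcp_rot: [-180.0, 0.0, 78.2]
wrist_force: [-0.1, -0.2, -5.6]
opening: 0.0254
grasp_force: 60.0
```

Run:
```python
from h import *
from workcell import monitor,cams
o=monitor.get_obs();print(o["ee_pos"],o["wrist_force"],o["torque"])
cs=[cams.camera(n) for n in("scene","side")]
c=wrist("w4")
a=cv2.resize(cs[0]["frame"][130:250,220:340,::-1],(400,400),interpolation=2)
b=cv2.resize(cs[1]["frame"][140:260,240:360,::-1],(400,400),interpolation=2)
cv2.imwrite("pics/c4.png",np.hstack([a,b]))
```

```text
[ 0.55555967 -0.01533817  0.31124639] [-0.06051075 -0.18757329 -5.57075196] [-2.33469362e-01  7.39635726e-02  3.87026167e-05]
[ 0.55444611 -0.01523585  0.31138068] [-1.79913836e+02  1.87362224e-02  7.81745362e+01]
```

View pics/c4.png

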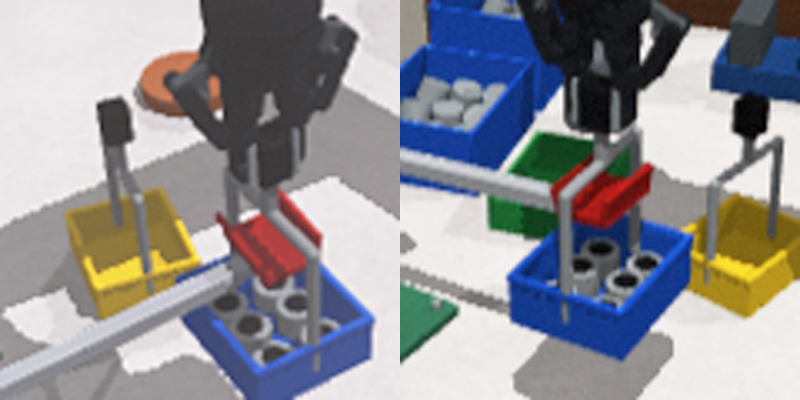

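Crossbar sits above the trough between the lips, with the hook inside the window. Lowering to contact, then sinking by force.

Call:
carry_out(plan=[{"travel":[0,0,-0.02],"angular":[0,0,0],"grip":-1},{"travel":[0,0,-0.05],"angular":[0,0,0],"grip":-1},{"travel":[0,0,-0.075],"angular":[0,0,0],"grip":-1},{"travel":[0,0,-0.09],"angular":[0,0,0],"grip":-1},{"travel":[0,0,-0.1],"angular":[0,0,0],"grip":-1},{"travel":[0,0,-0.11],"angular":[0,0,0],"grip":-1},{"travel":[0,0,-0.12],"angular":[0,0,0],"grip":-1},{"travel":[0,0,-0.12],"angular":[0,0,0],"grip":-1}])

```text
time: 6.1
ee_pos: [0.5534, -0.0151, 0.2762]
tcp_rot: [-180.0, -0.0, 78.2]
wrist_force: [-1.1, 0.3, -3.5]
opening: 0.0255
grasp_force: 60.2
```

Call:
carry_out(plan=[{"travel":[0,0,-0.01],"angular":[0,0,0],"grip":-1},{"travel":[0,0,-0.02],"angular":[0,0,0],"grip":-1},{"travel":[0,0,-0.03],"angular":[0,0,0],"grip":-1},{"travel":[0,0,-0.04],"angular":[0,0,0],"grip":-1},{"travel":[0,0,-0.05],"angular":[0,0,0],"grip":-1},{"travel":[0,0,-0.06],"angular":[0,0,0],"grip":-1},{"travel":[0,0,-0.06],"angular":[0,0,0],"grip":-1},{"travel":[0,0,-0.06],"angular":[0,0,0],"grip":-1}])

```text
time: 6.77
ee_pos: [0.5534, -0.0151, 0.2583]
tcp_rot: [-180.0, -0.0, 78.2]
wrist_force: [-2.2, 0.8, -0.6]
opening: 0.025
grasp_force: 60.5
```

Call:
carry_out(plan=[{"travel":[-0.005,0.001,-0.005],"angular":[0,0,0],"grip":-1},{"travel":[-0.01,0.002,-0.01],"angular":[0,0,0],"grip":-1},{"travel":[-0.01,0.002,-0.01],"angular":[0,0,0],"grip":-1},{"travel":[-0.01,0.002,-0.01],"angular":[0,0,0],"grip":-1}])

```text
time: 7.1
ee_pos: [0.5505, -0.0146, 0.2556]
tcp_rot: [180.0, 0.0, 78.2]
wrist_force: [1.8, -0.8, -1.6]
opening: 0.0251
grasp_force: 60.5
```

Call:
carry_out(plan=[{"travel":[0,0,0],"angular":[0,0,0],"grip":-1},{"travel":[0,0,0],"angular":[0,0,0],"grip":-1}])

```text
time: 7.27
ee_pos: [0.5506, -0.0146, 0.2556]
tcp_rot: [180.0, 0.0, 78.2]
wrist_force: [0.6, -0.7, -1.6]
opening: 0.0256
grasp_force: 60.5
```

Call:
carry_out(plan=[{"travel":[0,0,-0.01],"angular":[0,0,0],"grip":-1},{"travel":[0,0,-0.01],"angular":[0,0,0],"grip":-1},{"travel":[0,0,-0.01],"angular":[0,0,0],"grip":-1}])

```text
time: 7.52
ee_pos: [0.5505, -0.0146, 0.2522]
tcp_rot: [-180.0, 0.0, 78.2]
wrist_force: [1.2, -0.9, -1.5]
opening: 0.0255
grasp_force: 60.6
```

Call:
carry_out(plan=[{"travel":[0,0,0],"angular":[0,0,0],"grip":-1},{"travel":[0,0,0],"angular":[0,0,0],"grip":-1}])

```text
time: 7.68
ee_pos: [0.5505, -0.0146, 0.2525]
tcp_rot: [180.0, 0.0, 78.2]
wrist_force: [1.1, 0.0, -2.0]
opening: 0.0255
grasp_force: 60.6
```

Call:
carry_out(plan=[{"travel":[0,0,-0.01],"angular":[0,0,0],"grip":-1},{"travel":[0,0,-0.02],"angular":[0,0,0],"grip":-1},{"travel":[0,0,-0.02],"angular":[0,0,0],"grip":-1},{"travel":[0,0,-0.02],"angular":[0,0,0],"grip":-1},{"travel":[0,0,-0.02],"angular":[0,0,0],"grip":-1}])

```text
time: 8.1
ee_pos: [0.5504, -0.0145, 0.2465]
tcp_rot: [-180.0, -0.0, 78.2]
wrist_force: [0.3, 0.8, -0.8]
opening: 0.0256
grasp_force: 60.6
```

Call:
carry_out(plan=[{"travel":[0,0,0],"angular":[0,0,0],"grip":-1}])

```text
time: 8.18
ee_pos: [0.5504, -0.0145, 0.2466]
tcp_rot: [-180.0, -0.0, 78.2]
wrist_force: [0.1, 1.1, 0.3]
opening: 0.0253
grasp_force: 60.6
```

Call:
carry_out(plan=[{"travel":[0,0,0],"angular":[0,0,0],"grip":-1}])

```text
time: 8.27
ee_pos: [0.5504, -0.0145, 0.2466]
tcp_rot: [-180.0, -0.0, 78.2]
wrist_force: [0.3, -0.7, -1.4]
opening: 0.0252
grasp_force: 60.6
```

Call:
carry_out(plan=[{"travel":[0,0,0],"angular":[0,0,0],"grip":-1}])

```text
time: 8.35
ee_pos: [0.5504, -0.0145, 0.2466]
tcp_rot: [-180.0, -0.0, 78.2]
wrist_force: [-0.1, 0.1, -1.0]
opening: 0.0254
grasp_force: 60.6
```

Call:
carry_out(plan=[{"travel":[0,0,-0.01],"angular":[0,0,0],"grip":-1},{"travel":[0,0,-0.017],"angular":[0,0,0],"grip":-1},{"travel":[0,0,-0.017],"angular":[0,0,0],"grip":-1},{"travel":[0,0,-0.017],"angular":[0,0,0],"grip":-1}])

```text
time: 8.68
ee_pos: [0.5505, -0.0145, 0.2412]
tcp_rot: [-180.0, -0.0, 78.2]
wrist_force: [-0.1, 0.5, -0.4]
opening: 0.0255
grasp_force: 60.8
```

Call:
carry_out(plan=[{"travel":[0,0,0],"angular":[0,0,0],"grip":-1}])

```text
time: 8.77
ee_pos: [0.5505, -0.0145, 0.2414]
tcp_rot: [180.0, 0.0, 78.2]
wrist_force: [0.0, 0.6, -0.1]
opening: 0.0252
grasp_force: 60.8
```

Call:
carry_out(plan=[{"travel":[0,0,0],"angular":[0,0,0],"grip":-1}])

```text
time: 8.85
ee_pos: [0.5505, -0.0145, 0.2415]
tcp_rot: [180.0, -0.0, 78.2]
wrist_force: [-0.2, -0.5, -0.0]
opening: 0.0252
grasp_force: 60.8
```

Call:
carry_out(plan=[{"travel":[0,0,0],"angular":[0,0,0],"grip":-1}])

```text
time: 8.93
ee_pos: [0.5505, -0.0145, 0.2415]
tcp_rot: [180.0, -0.0, 78.2]
wrist_force: [-0.1, 0.5, -0.5]
opening: 0.0256
grasp_force: 60.8
```

Call:
carry_out(plan=[{"travel":[0,0,0],"angular":[0,0,0],"grip":-1}])

```text
time: 9.02
ee_pos: [0.5504, -0.0145, 0.2414]
tcp_rot: [-180.0, -0.0, 78.2]
wrist_force: [0.3, 1.4, 0.1]
opening: 0.0251
grasp_force: 60.8
```

Call:
carry_out(grip_force=20, plan=[{"travel":[0,0,0],"angular":[0,0,0],"grip":-1},{"travel":[0,0,0],"angular":[0,0,0],"grip":-1},{"travel":[0,0,0],"angular":[0,0,0],"grip":-0.36},{"travel":[0,0,0],"angular":[0,0,0],"grip":-0.3},{"travel":[0,0,0],"angular":[0,0,0],"grip":-0.2},{"travel":[0,0,0],"angular":[0,0,0],"grip":0},{"travel":[0,0,0],"angular":[0,0,0],"grip":0.2},{"travel":[0,0,0],"angular":[0,0,0],"grip":0.4}])

```text
time: 9.68
ee_pos: [0.5505, -0.0146, 0.2414]
tcp_rot: [180.0, -0.0, 78.2]
wrist_force: [0.0, -0.6, -0.5]
opening: 0.0594
grasp_force: 0.0
```

Call:
carry_out(plan=[{"travel":[0,0,0],"angular":[0,0,0],"grip":0.6},{"travel":[0,0,0],"angular":[0,0,0],"grip":0.8},{"travel":[0,0,0],"angular":[0,0,0],"grip":0.8},{"travel":[0,0,0],"angular":[0,0,0],"grip":0.8},{"travel":[0,0,0],"angular":[0,0,0],"grip":0.8}])

```text
time: 10.1
ee_pos: [0.5505, -0.0146, 0.2414]
tcp_rot: [-180.0, -0.0, 78.2]
wrist_force: [0.3, -0.3, 0.2]
opening: 0.0772
grasp_force: 0.0
```

```bash
cat > chk.py <<'E'
from h import *
from workcell import monitor,cams
import sys
t=sys.argv[1]
print(monitor.get_obs()["wrist_force"])
cs=[cams.camera(n) for n in("scene","side")];w=wrist("w"+t)
np.savez("chk"+t,**{k+n:c[k] for n,c in zip("ab",cs) for k in c})
def cen(c,lo,hi,roi):
    x0,y0,x1,y1=roi;m=cv2.inRange(cv2.cvtColor(c["frame"],cv2.COLOR_RGB2HSV)[y0:y1,x0:x1],lo,hi);M=cv2.moments(m,True);return M["m00"],(x0+M["m10"]/max(M["m00"],1),y0+M["m01"]/max(M["m00"],1))
for n,lo,hi in(("blue",(105,150,60),(125,255,255)),("red",(0,170,60),(6,255,255)),("dark",(0,0,0),(180,255,50))):
    r=[cen(cs[0],lo,hi,(260,130,345,290)),cen(cs[1],lo,hi,(270,150,345,290))]
    print(n,np.round([r[0][0],*r[0][1],r[1][0],*r[1][1]],2),tri(cs,(r[0][1],r[1][1])).round(4))
E
python3 chk.py 5
```

```text
[ 0.30597568 -0.3094016   0.23961658]
[ 0.55046664 -0.01451628  0.24139729] [-1.79999824e+02 -1.29499563e-03  7.81991635e+01]
blue [ 142.    308.77  247.96 1504.    298.45  225.38] [0.5653 0.0145 0.1485]
red [  3.   303.33 223.67 259.   299.77 212.83] [ 0.5587 -0.0066  0.1894]
dark [   4.    314.    188.75 1746.    303.81  176.  ] [0.543  0.0148 0.3091]
```

Call:
carry_out(plan=[{"travel":[0,0,0.03],"angular":[0,0,0],"grip":0.8},{"travel":[0,0,0.08],"angular":[0,0,0],"grip":0.8},{"travel":[0,0,0.15],"angular":[0,0,0],"grip":0.8},{"travel":[0,0,0.24],"angular":[0,0,0],"grip":0.8},{"travel":[0,0,0.34],"angular":[0,0,0],"grip":0.8},{"travel":[-0.02,0,0.44],"angular":[0,0,0],"grip":0.8},{"travel":[-0.06,0,0.54],"angular":[0,0,0],"grip":0.8},{"travel":[-0.1,0,0.6],"angular":[0,0,0],"grip":0.8}])

```text
time: 10.92
ee_pos: [0.5198, -0.0145, 0.4247]
tcp_rot: [179.9, -0.0, 78.2]
wrist_force: [-0.1, -0.8, -0.1]
opening: 0.0768
grasp_force: 0.0
```

```bash
python3 chk.py 6
```

```text
[-0.05448871 -0.80981601 -0.12492968]
[ 0.51936809 -0.01456072  0.42611152] [ 1.79629277e+02 -6.40037376e-02  7.81961613e+01]
blue [ 132.    309.77  248.76 1720.    296.29  217.42] [0.5727 0.0248 0.1728]
red [  0.   260.   130.   256.   299.94 212.75] [ 0.5632 -0.0681  0.2869]
dark [  0.   260.   130.   320.   308.87 202.42] [ 0.5477 -0.107   0.2794]
```

Call:
carry_out(plan=[{"travel":[0,0,0],"angular":[0,0,0],"grip":0.8},{"travel":[0,0,0],"angular":[0,0,0],"grip":0.8},{"travel":[0,0,0],"angular":[0,0,0],"grip":0.8},{"travel":[0,0,0],"angular":[0,0,0],"grip":0.8},{"travel":[0,0,0],"angular":[0,0,0],"grip":0.8},{"travel":[0,0,0],"angular":[0,0,0],"grip":0.8},{"travel":[0,0,0],"angular":[0,0,0],"grip":0.8},{"travel":[0,0,0],"angular":[0,0,0],"grip":0.8}])

```text
time: 11.73
ee_pos: [0.5205, -0.0145, 0.4213]
tcp_rot: [-180.0, 0.0, 78.2]
wrist_force: [-0.9, 0.8, -0.3]
opening: 0.0769
grasp_force: 0.0
```

```bash
python3 chk.py 7
```

```text
[-0.88380705  0.8428738  -0.29453738]
[ 0.52046474 -0.01452361  0.4213794 ] [-1.79999866e+02 -1.81561023e-03  7.81981769e+01]
blue [ 131.    309.66  248.85 1720.    296.31  217.4 ] [0.5728 0.0245 0.1725]
red [  1.   304.   224.   251.   299.88 212.86] [ 0.5582 -0.0049  0.19  ]
dark [  0.   260.   130.   320.   308.92 202.65] [ 0.5475 -0.107   0.2791]
```

Call:
carry_out(plan=[{"travel":[0,0,0],"angular":[0,0,0],"grip":0.8},{"travel":[0,0,0],"angular":[0,0,0],"grip":0.8},{"travel":[0,0,0],"angular":[0,0,0],"grip":0.8}])

```text
time: 12.13
ee_pos: [0.5205, -0.0145, 0.4214]
tcp_rot: [180.0, -0.0, 78.2]
wrist_force: [0.2, -0.1, 0.1]
opening: 0.0769
grasp_force: 0.0
```

```bash
python3 chk.py 8
```

```text
[ 0.2148665  -0.14386052  0.06555647]
[ 0.52046561 -0.0145321   0.42138383] [-1.79999210e+02 -1.02145558e-03  7.81973045e+01]
blue [ 130.    309.79  248.92 1725.    296.35  217.38] [0.5727 0.0248 0.1727]
red [  0.   260.   130.   253.   299.93 212.83] [ 0.5632 -0.068   0.2869]
dark [  0.   260.   130.   319.   308.87 202.48] [ 0.5477 -0.107   0.2794]
```

Everything is still. A numeric check of level: compare the basket's outline before release (held level) with now.

Run:
```python
from h import *
M=[]
for t in "58":
    d=np.load(f"chk{t}.npz");f=d["frameb"][222:290,262:345]
    m=cv2.inRange(cv2.cvtColor(f,cv2.COLOR_RGB2HSV),(105,120,40),(125,255,255));M.append(m>0)
    low=[(262+x,222+np.flatnonzero(m[:,x]).max()) for x in range(m.shape[1]) if m[:,x].sum()>255*4]
    print(m.sum()//255,low[::5],low[-1])
print("IoU",(M[0]&M[1]).sum()/(M[0]|M[1]).sum())
c=dict(mtx=d["mtxb"],view=d["viewb"]);a=np.radians(-11.8);u=np.array([np.cos(a),np.sin(a),0]);v=np.array([-u[1],u[0],0])
g=np.array([.5505,-.0145,.249-.180])
for s,r in((-1,1),(1,1),(-1,-1)):print("expected bottom corner",proj(c,g+.05*s*u+.058*r*v).round(1))
w=dict(np.load("w8.npz"));m=cv2.inRange(cv2.cvtColor(w["frame"],cv2.COLOR_RGB2HSV),(105,120,40),(125,255,255))
n,L,S,C=cv2.connectedComponentsWithStats(m);print([ (S[i].tolist(),C[i].round(1).tolist()) for i in range(1,n) if S[i,4]>150])
print("expect rim corners",[proj(w,g+[0,0,.045]+.05*s*u+.058*r*v).round(1).tolist() for s in(-1,1) for r in(-1,1)])
```

```text
1151 [(276, np.int64(257)), (281, np.int64(259)), (286, np.int64(261)), (291, np.int64(263)), (296, np.int64(265)), (301, np.int64(266)), (306, np.int64(268)), (311, np.int64(265)), (316, np.int64(258)), (321, np.int64(252)), (326, np.int64(245))] (327, np.int64(242))
1147 [(276, np.int64(257)), (281, np.int64(259)), (286, np.int64(261)), (291, np.int64(263)), (296, np.int64(265)), (301, np.int64(266)), (306, np.int64(268)), (311, np.int64(265)), (316, np.int64(258)), (321, np.int64(252)), (326, np.int64(245))] (327, np.int64(242))
IoU 0.9878892733564014
expected bottom corner [307.4 269.1]
expected bottom corner [275.  256.8]
expected bottom corner [327.4 244.7]
[([348, 95, 40, 55, 685], [377.0, 113.2]), ([305, 96, 41, 94, 936], [316.9, 133.3]), ([511, 264, 120, 136, 6280], [575.4, 311.4])]
expect rim corners [[305.5, 188.7], [304.0, 96.5], [381.9, 188.7], [387.1, 96.4]]
```

The outline is identical to when it was held level, and it matches the expected corners. Handing in.

```bash
python3 -c "
from workcell import ticket
print(ticket.job_done())"
```

```text
the job is handed in; nothing more can be done
None
```

The blue basket hangs still and level by its bail in the red hook, with the arm sunk about 42 mm under its weight; I let go once the wrist force had dropped to about zero, left the yellow basket alone, and handed the job in at about 12 s (the judge's result was not shown).

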